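# Bring the torque wrench to its final line

### The job

The steel beam torque wrench already sits on the driver in the practice jaw. With the outside of the fingertips, press the free end of its spring arm sideways across the scale until the pointer stands on the long line at the far end of the scale, keep it there for a good second without going on past the line, then let the arm spring back to rest and move clear. Do not pinch the arm's end, do not lift the wrench, and leave the other things where they are.

Things in the scene. Friction and masses are not known exactly. Their poses are not given: they have to be found in the camera images.
- spring_arm (a joint): how far the wrench's spring arm is bent, rad: 0 at rest (pointer on the rest line), 0.095 with the pointer on the short line, 0.22 with it on the long line, which is the final tightening torque; the end stop is at 0.36. The arm turns level about point pivot, clockwise seen from above as the value grows, against a spring of 1.59 N m/rad: about 3.3 N at the finger end brings it to the long line. Let go, it springs back to 0. It cannot go below 0
- finger_end (a point): centre of the finger end of the spring arm, the part to press: a flat-sided steel block 26 mm long (along the arm), 11 mm thick across and 11 mm high, with a rounded tip 5 mm longer. It lies 107 mm from pivot. It is pressed level on its ribbed flat, the side away from the long line; there is free space of 60 mm and more below it, and beside it on that side. Its axes turn with the arm: x points from pivot out along the arm, y to the ribbed side, z up
- pointer (a point): point under the narrow blade of the arm that serves as the pointer, 76 mm out from pivot, where it passes just over the scale plate; axes as finger_end
- pivot (a point): the pivot of the spring arm on the wrench, at the arm's height, 14 mm from the axis of the driver; x points along the arm at rest, z up. It is fixed to the wrench
- rest_line (a point): middle of the first mark on the scale plate, a short dark line under the arm at rest. The plate is steel, 12 mm along the arm by 34 mm across, its upper face 3.5 mm below the middle height of the arm; it ends 12 mm short of the finger end
- short_line (a point): middle of the second mark, a short dark line half the plate's width, 7 mm from the rest line (a lower torque, to be passed)
- long_line (a point): middle of the last mark, a dark line right across the plate, 17 mm from the rest line: the line to reach
- wrench (a joint): how far the wrench has been lifted up off its seat on the driver, m: 0 seated
- finger_end_back: the plain flat half of the finger end, on the side facing the long line: 26 x 5.5 x 11 mm, origin in the middle of the arm's thickness. Not to be touched: fingers there would pinch the arm or push it backwards
- driver: the steel driver that stands in the implant screw and carries the wrench; fixed; its origin is on its axis level with the wrench's underside, and the knob on top ends 23 mm above that. Its x axis points along the spring arm at rest
- jaw_stand: practice lower jaw, pink gum with ivory teeth, on a black weighted stand with foot 100 x 90 mm; fixed; teeth end 75 mm above its origin, which is the centre of the foot's underside, and the driver knob rises to 107 mm
- tray: green plastic tray, 250 mm (its x) by 360 mm (its y, plus handles), 18 mm deep, floor 5 mm thick; fixed; origin under its centre. The jaw stand and small tools are in it
- handpiece: a metal dental handpiece lying in the tray, 128 mm long, 18 mm thick; loose, a bystander; origin at the centre of its underside
- dental_mirror: a thin steel mouth mirror lying in the tray, 150 mm long, 8 mm thick; loose, a bystander; origin at the centre of its underside
- short_driver: a short steel hand driver lying in the tray, 34 mm long, 15 mm thick; loose, a bystander; origin at the centre of its underside
- implant_vial: a clear vial with white cap standing in the tray, 21 mm across, 42 mm tall; loose, a bystander; origin at the centre of its underside
- paper_cup: an empty paper cup, 76 mm across, 95 mm tall; loose, a bystander; origin at the centre of its underside
- paper_cup_2: an empty paper cup, 76 mm across, 85 mm tall; loose, a bystander; origin at the centre of its underside
- phone: a black mobile phone lying flat, 72 x 148 x 9 mm; loose, a bystander; origin at the centre of its underside
- file_box: a small white box, 55 x 85 x 22 mm; loose, a bystander; origin at the centre of its underside

How it is judged:
On the way:
1. the fingers press the spring arm and hold its pointer on the long line for 0.8 s (value of joint spring_arm between 0.185 and 0.255 rad and contact force between spring_arm and the fingers above 1 N), for 0.8 s.
At the end, for the whole second after the job is handed in: after the pointer has been held within 2.7 mm (0.035 rad) of the long line for 0.8 s by the fingers, the arm is back at rest (below 0.02 rad) and still, the wrench sits on its driver within 2 mm, and every loose bystander is within 20 mm of where it was (value of joint spring_arm below 0.02 rad and velocity of joint spring_arm between -0.05 and 0.05 rad/s and value of joint wrench below 0.002 m and distance of each of handpiece, dental_mirror, short_driver, implant_vial, paper_cup, paper_cup_2, phone, file_box from where it was at the start of the episode below 0.02 m); the robot touches nothing.
It fails at once if the arm is pressed well past the long line (over 0.275 rad, 4 mm past at the pointer): screw overtightened (value of joint spring_arm above 0.275 rad).
It fails at once if the wrench is lifted more than 4 mm off its seat (value of joint wrench above 0.004 m).
It fails at once if the arm's end is pinched or pushed backwards: more than 1 N on its far flat (contact force between finger_end_back and the fingers above 1 N).
It fails at once if a bystander is moved more than 20 mm (distance of any of handpiece, dental_mirror, short_driver, implant_vial, paper_cup, paper_cup_2, phone, file_box from where it was at the start of the episode above 0.02 m).
It also fails if it takes over 42 s, if anything falls off the work surface, if the arm or the gripper's body presses on something with over 40 N, if the wrist force passes 120 N, or if a joint passes its speed limit or range.

### The arm

A 6-joint arm with a two-finger parallel gripper is mounted at the origin on the work surface. World frame = base frame: x ahead of the robot, y to its left, z up, the work surface at z = 0. Lengths are in m, angles in rad, forces in N, time in s.
With the tool pointing down it reaches from about 0.3 to 0.75 m from the base axis. Payload 8.5 kg.
Tool frame: the origin (TCP) lies midway between the tips of the shut fingers; the grasp point (between the pads) lies 19 mm behind it (ctrl.tcp_to_grasp is the distance from the TCP to the grasp point, in m); z points along the fingers, x is the direction in which the jaws open and shut, and the axes are right-handed (so a half turn about z gives the same grasp; the last joint's range is limited). The gripper opens to 85 mm and grips with 20 to 120 N. Pads are 22 mm wide; open, the fingers measure 114 mm over their backs; the gripper's body (76 mm by 85 mm) begins 54 mm behind the grasp point. The pads swing forward as they close: fully open they stand 13 mm farther back than shut.
Start: joints at [-1.392, 0.381, 1.297, -0, 1.464, -0.215], TCP at [0.211, -0.508, 0.204] pointing down, gripper open.
Joint ranges: [-3.11, 3.11], [-0.89, 2.33], [0.22, 2.48], [-1.42, 4.56], [0.17, 2.85], [-2.88, 2.88]. Speed limits (rad/s): [2.39, 2.39, 3.14, 3.14, 3.14, 3.14].

### API

Orientations are given as a rotation vector (axis times angle).
In Python, from workcell import status, optics, ctrl gives the robot as it stands. The module is installed in compiled form; this text tells all that it offers.
- The arm moves only by the shell command python3 -m handwheel 'ROWS' [FORCE]. ROWS is JSON, a list of rows, each a list of 5 numbers: the opening, from 0 (shut) to 1 (fully open), then the shift along the tool's x, y, z in cm, then the turn about the tool's z in degrees. A call has 1 to 12 rows; each row shifts and turns the commanded pose from where the row before left it, along the tool's axes as they then stand; what a row does not reach is not made up. A row lasts 1/12 s, in which the tool goes at most 41.7 mm and 7.16 degrees, less where a joint would pass 70% of its speed; a pose out of reach is approached as far as the arm can. A call with a gripper value outside its range is refused whole. The fingers move at their own pace and stop on an object; FORCE is the grip in N (left out, the last holds). Time passes only in rows, so rows that do not move let the fingers close. It gives the time, the measured TCP pose, the force and the opening at its end, in the units of the state.
- status.get_state(): the state, without advancing time (a new reading comes with each control period).
- optics.grab_frame(name): name is "scene" or "top"; returns a dict with "img" (400x640x3 uint8, red, green, blue), "camera_matrix" (3x3 intrinsics, pixels), "origin" and "orientation" of the camera in the world. Camera axes: x right, y up, looking along -z (the intrinsics and any distortion apply to the point x, -y, -z); pixel columns grow to the right and rows downward; lengths in m; the calibration is good to about 2 mm. A picture is of the moment at which its call begins. There is no depth.
- ctrl.job_done(): hands the job in, once; it reports no verdict.
Trained networks look in a picture, given as the dict that the camera call returned (one of the last four; its "shot" number tells which), for a name from the list of things; names that differ only in an ending like _2 or _b are one class to them, and where a whole thing is asked for, a point or a joint stands for the part that bears it (a point fixed in the world has none). Each returns a list of dicts, best first, with "score" (0 to 1); they miss things now and then, are a little off and sometimes report something else, mostly with a low value. They report only what shows in the picture. A call takes as long as a camera call.
- optics.find_in(picture, query): "centre" ([column, row] in pixels, amid what is visible of it).
- optics.landmark_of(picture, query): "centre" ([column, row] in pixels: a listed point, or the origin of a listed thing).
The state is a dict: "time_s": time; "qpos": joint angles; "qd": joint speeds; "effort": joint torques, N m; "position": TCP position; "tool_rot": TCP orientation; "ft_force": force on the tool from outside, world axes, zero at the start; "ft_torque": the same for the moment, N m; "width": opening from 0.0 (shut) to 1.0 (fully open).
Only numpy, scipy, OpenCV 4.12 (cv2) and the standard library are available. Lean on these libraries where they do the work, as an engineer would, in place of code of your own. Each camera call takes 0.05 s, during which the arm holds its last target. There are 200 camera calls.

## Working session

There is one attempt and no reset: what is moved stays moved. The work goes in short steps, Python scripts to look and compute and a shell command to move; the robot and the scene stay as the last step left them, time stands still between calls to the robot, and variables do not carry over. Pictures are saved under pics/ and viewed, about 8 in all and at most 12, crops included, and the job is handed in when it is done.

```bash
mkdir -p pics
cat > h.py <<'E'
import numpy as np, cv2
from workcell import status, optics, ctrl
from scipy.spatial.transform import Rotation as R
def cam(p):
    o=np.array(p["orientation"],float)
    M=R.from_rotvec(o).as_matrix() if o.shape==(3,) else (o if o.shape==(3,3) else R.from_quat(o).as_matrix())
    return np.array(p["camera_matrix"]),np.array(p["origin"]),M
def ray(p,px):
    K,o,M=cam(p); v=np.linalg.inv(K)@[px[0],px[1],1]
    return o,M@(np.array([v[0],-v[1],-v[2]])/np.linalg.norm(v))
def tri(ps,pxs):
    A=np.zeros((3,3));b=np.zeros(3)
    for p,x in zip(ps,pxs):
        o,d=ray(p,x);P=np.eye(3)-np.outer(d,d);A+=P;b+=P@o
    X=np.linalg.solve(A,b)
    return X,[np.linalg.norm(np.cross(X-ray(p,x)[0],ray(p,x)[1])) for p,x in zip(ps,pxs)]
def proj(p,X):
    K,o,M=cam(p);c=M.T@(np.array(X)-o);c=K@[c[0],-c[1],-c[2]];return c[:2]/c[2]
E
python3 - <<'E'
from h import *
a=optics.grab_frame("scene");b=optics.grab_frame("top")
print({k:(v if k!="img" else v.shape) for k,v in a.items()});print({k:(v if k!="img" else 0) for k,v in b.items()})
cv2.imwrite("pics/s0.png",a["img"][...,::-1]);cv2.imwrite("pics/t0.png",b["img"][...,::-1])
for n in "finger_end pointer pivot rest_line short_line long_line driver jaw_stand tray handpiece dental_mirror short_driver implant_vial paper_cup phone file_box".split():
    la=optics.landmark_of(a,n);lb=optics.landmark_of(b,n)
    f=lambda l:[(np.round(i["centre"],1).tolist(),round(i["score"],2)) for i in l[:2]]
    print(n,f(la),f(lb),end=" ")
    if la and lb:
        X,e=tri([a,b],[la[0]["centre"],lb[0]["centre"]]);print(X.round(4),np.round(e,4),end="")
    print()
s=status.get_state();print(s)
E
```

```text
{'img': (400, 640, 3), 'camera_matrix': array([[435.20530985,   0.        , 317.43386132],
       [  0.        , 435.20530985, 208.31605675],
       [  0.        ,   0.        ,   1.        ]]), 'origin': array([1.30274098, 0.53658741, 0.88695584]), 'orientation': array([0.49851125, 0.9187051 , 2.04212457]), 'shot': 1}
{'img': 0, 'camera_matrix': array([[437.47978039,   0.        , 321.14847371],
       [  0.        , 437.47978039, 194.40341175],
       [  0.        ,   0.        ,   1.        ]]), 'origin': array([0.44696236, 0.02320142, 1.65753819]), 'orientation': array([ 0.04375695, -0.04571296, -1.58078641]), 'shot': 2}
finger_end [([268.1, 200.9], 0.53)] [([357.6, 173.9], 0.57)] [ 0.6088 -0.1115  0.0951] [0.001 0.001]
pointer [([262.1, 209.5], 0.63)] [([356.3, 174.8], 0.64), ([353.9, 168.1], 0.47)] [ 0.6152 -0.1175  0.0631] [0.0111 0.0111]
pivot [([249.2, 224.6], 0.5)] [([356.2, 147.6], 0.53), ([341.7, 145.9], 0.52)] [ 0.7035 -0.1053  0.0786] [0.0041 0.0041]
rest_line [([271.8, 282.6], 0.59)] [([353.6, 167.5], 0.42)] [ 0.6559 -0.1037 -0.2079] [0.0197 0.0197]
short_line [([263.8
[... 1375 characters left out ...]
7.3], 0.29)] [0.5165 0.4737 0.0035] [0.0048 0.0048]
{'time_s': 1.7, 'qpos': array([-1.39231913e+00,  3.80591769e-01,  1.29736885e+00, -1.09374165e-05,
        1.46359635e+00, -2.15299036e-01]), 'qd': array([ 0.00178919,  0.00113546, -0.00144218, -0.00059874, -0.00067173,
       -0.00027162]), 'effort': array([ 1.11125803e-04, -4.48324800e+01, -2.31462640e+01, -1.55889948e-04,
        5.37800370e-04,  2.69325511e-06]), 'position': array([ 0.21101753, -0.50790323,  0.20423735]), 'tool_rot': array([ 2.61305183e+00, -1.74394829e+00,  2.66069699e-05]), 'ft_force': array([0.3918314 , 0.28958617, 0.50074808]), 'ft_torque': array([-0.00850944,  0.03314464,  0.03632467]), 'width': 1.0013252703523101}
```

Run:
```python
import cv2,numpy as np
s=cv2.imread("pics/s0.png");t=cv2.imread("pics/t0.png")
c=cv2.resize(s[170:310,190:330],(560,560),interpolation=cv2.INTER_CUBIC)
cv2.imwrite("pics/s0c.png",c)
d=cv2.resize(t[100:250,290:470],(720,600),interpolation=cv2.INTER_CUBIC)
cv2.imwrite("pics/t0c.png",d)
```

```text
(no output)
```

View pics/s0.png

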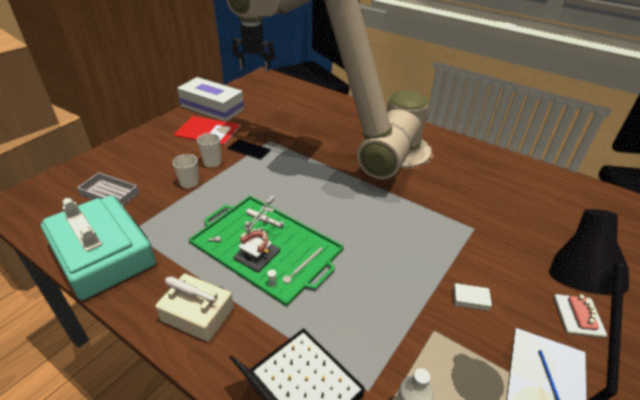

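View pics/t0c.png

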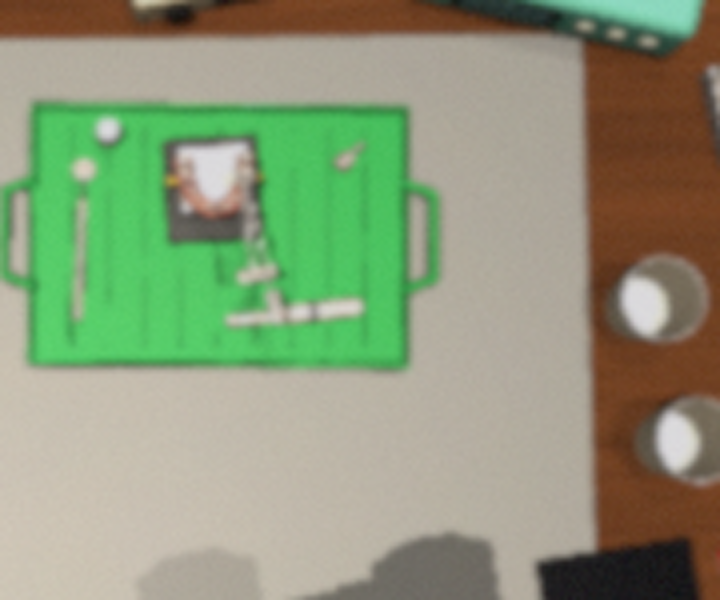

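View pics/s0c.png

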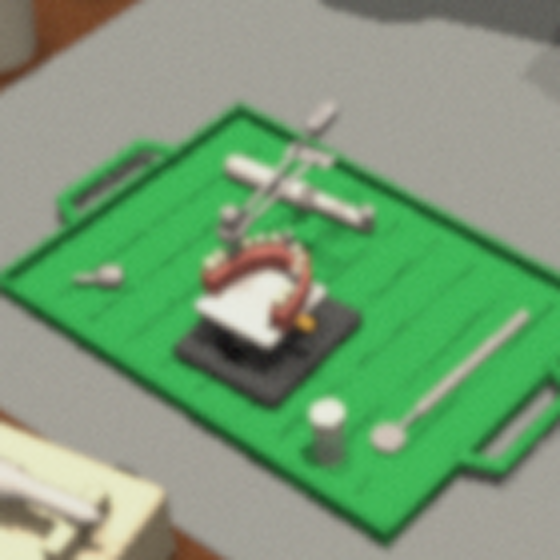

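```bash
cat > fit.py <<'E'
from h import *
from scipy.optimize import least_squares
def pts(v):
    x,y,th,h=v
    P=np.array([x,y,h]); u=lambda a,r,dz=0:P+np.array([r*np.cos(th-a),r*np.sin(th-a),dz])
    return dict(finger_end=u(0,.107),pointer=u(0,.076),pivot=P,driver=u(0,-.014,-.008),knob=u(0,-.014,.112-h),
      rest_line=u(0,.076,-.0035),short_line=u(.095,.076,-.0035),long_line=u(.22,.076,-.0035))
def fit(obs):
    def res(v):
        q=pts(v); return np.concatenate([proj(p,q[n])-np.array(x) for p,n,x in obs]+[[(v[3]-.097)/.003]])
    r=least_squares(res,[.70,-.1,np.pi+.15,.097],loss="soft_l1",x_scale=[.01,.01,.1,.01]);return r.x,res(r.x)
E
python3 - <<'E'
from fit import *
a=optics.grab_frame("scene");b=optics.grab_frame("top")
obs=[]
for n in "finger_end pointer pivot driver rest_line long_line".split():
    for p in (a,b):
        for i in optics.landmark_of(p,n)[:1]: obs.append((p,n,i["centre"]))
obs+=[(a,"finger_end",(270.2,199.5)),(b,"finger_end",(358.2,175)),(a,"knob",(247.7,223.2)),(b,"knob",(352.5,142.5))]
v,r=fit(obs);print(v.round(4))
for k,o in enumerate(obs): print(o[1],o[0]["shot"],np.round(o[2],1),r[2*k:2*k+2].round(1))
for k,x in pts(v).items(): print(k,x.round(4))
v,r=fit(obs[-4:]);print("hand only",v.round(4),r.round(1),pts(v)["finger_end"].round(4))
s=status.get_state();print(s["time_s"],s["ft_force"])
E
```

```text
[ 0.7071 -0.0891  3.3523  0.0962]
finger_end 3 [268.1 200.6] [ 1.8 -1.1]
finger_end 4 [358.1 176. ] [-0.2 -0.5]
pointer 3 [266.  206.7] [-1.4 -0.8]
pointer 4 [355.4 167.6] [ 0.5 -0.5]
pivot 3 [248.5 221.2] [2.2 1.6]
pivot 4 [355.5 150.3] [-4.3 -3.7]
driver 3 [249.6 229.2] [-1.3 -0.9]
driver 4 [349.6 144.4] [ 0.6 -1.2]
rest_line 3 [265.  206.8] [-0.3  0.1]
rest_line 4 [344.1 159.1] [11.8  8.1]
long_line 3 [268.  205.2] [1.6 3.7]
long_line 4 [351.1 166.2] [0.1 1.5]
finger_end 3 [270.2 199.5] [-0.3 -0. ]
finger_end 4 [358.2 175. ] [-0.3  0.5]
knob 3 [247.7 223.2] [-0.2 -1.5]
knob 4 [352.5 142.5] [-1.9 -0.5]
finger_end [ 0.6025 -0.1115  0.0962]
pointer [ 0.6328 -0.105   0.0962]
pivot [ 0.7071 -0.0891  0.0962]
driver [ 0.7208 -0.0862  0.0882]
knob [ 0.7208 -0.0862  0.112 ]
rest_line [ 0.6328 -0.105   0.0927]
short_line [ 0.6316 -0.0979  0.0927]
long_line [ 0.6311 -0.0884  0.0927]
hand only [ 0.7073 -0.0895  3.3481  0.0968] [-0.3 -0.1 -0.3  0.4 -0.4 -1.5 -1.7 -0.6 -0.1] [ 0.6026 -0.1115  0.0968]
2.4 [-1.01561471  1.01033337  0.24136963]
```

```bash
python3 -m handwheel '[[0,-1.3,-3.8,0,0],[0,-1.3,-3.8,0,0],[0,-1.3,-3.8,0,0],[0,-1.3,-3.8,0,0],[0,-1.3,-3.8,0,0],[0,-1.3,-3.8,0,0],[0,-1.3,-3.8,0,0],[0,-1.3,-3.8,0,0],[0,-1.3,-3.8,0,0],[0,-1.3,-3.8,0,0],[0,-1.3,-3.8,0,0],[0,-1.3,-3.8,0,0]]' 20
cat > go.py <<'E'
from h import *; import sys
T=np.array(eval(sys.argv[1])); ang=np.deg2rad(float(sys.argv[2]))
s=status.get_state();M=R.from_rotvec(s["tool_rot"]).as_matrix()
print("local cm",((T-s["position"])@M*100).round(2),"turn",round(np.rad2deg(np.arctan2(M[1,0],M[0,0])-ang),1),"w",round(s["width"],3),"t",s["time_s"],"z",M[:,2].round(3),"F",s["ft_force"].round(2))
E
python3 go.py "[0.610,-0.1575,0.20]" -78
```

```text
time_s: 3.4
position: [0.5735, -0.1872, 0.2043]
tool_rot: [2.613, -1.744, 0.0]
ft_force: [0.3, -0.3, -0.0]
width: 0.003
local cm [-1.34 -4.5   0.43] turn 10.6 w 0.003 t 3.4 z [ 0. -0. -1.] F [ 0.27 -0.34 -0.01]
```

```bash
python3 -m handwheel '[[0,-0.7,-2.2,0,0],[0,-0.7,-2.3,0,0],[0,0,0,0,5.3],[0,0,0,0,5.3],[0,0,0,3,0],[0,0,0,3,0],[0,0,0,3,0],[0,0,0,2.4,0],[0,0,0,0.4,0],[0,0,0,0,0],[0,0,0,0,0]]'
python3 go.py "[0.610,-0.1575,0.086]" -78
python3 - <<'E'
from fit import *
a=optics.grab_frame("scene");b=optics.grab_frame("top")
s=status.get_state();print([proj(p,s["position"]).round(1) for p in (a,b)])
A=cv2.resize(a["img"][150:250,220:320],(400,400),interpolation=3);B=cv2.resize(b["img"][120:220,300:400],(400,400),interpolation=3)
cv2.imwrite("pics/m1.png",np.hstack([A,B])[...,::-1])
E
```

```text
time_s: 4.32
position: [0.6092, -0.159, 0.0876]
tool_rot: [-2.44, 1.978, -0.003]
ft_force: [0.2, 0.1, 0.9]
width: 0.0
local cm [-0.13 -0.11  0.16] turn -0.0 w 0.0 t 4.3167 z [ 0.002 -0.001 -1.   ] F [0.15 0.06 0.87]
[array([255.8, 196.5]), array([370.9, 173.6])]
```

View pics/m1.png

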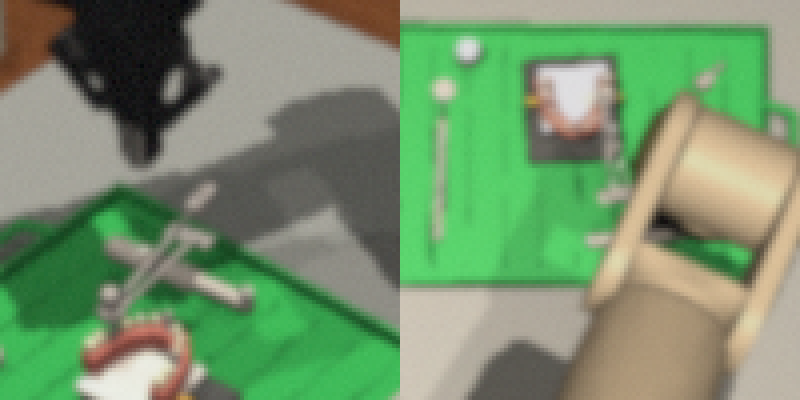

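Run:
```python
from fit import *
a=optics.grab_frame("scene")
s=status.get_state();p=s["position"];M=R.from_rotvec(s["tool_rot"]).as_matrix()
im=a["img"][160:220,225:300].copy();im=cv2.resize(im,(750,600),interpolation=0)
im=np.clip(im.astype(float)*1.5,0,255).astype(np.uint8)
def mk(X,c):
    q=proj(a,X)-[225,160];cv2.circle(im,tuple(int(i) for i in q*10+5),4,c,-1)
mk(p,(255,0,0))
for sx in(-1,1):
    for sy in (-1,1):
        for k in(0,-.03): mk(p+M@[sx*.0145,sy*.011,k],(255,255,0))
v=[.7071,-.0891,3.3523,.0962]
for n,X in pts(v).items(): mk(X,(0,0,255))
cv2.imwrite("pics/m2.png",im[...,::-1])
print(p)
```

```text
[ 0.60925149 -0.15902447  0.08807728]
```

View pics/m2.png

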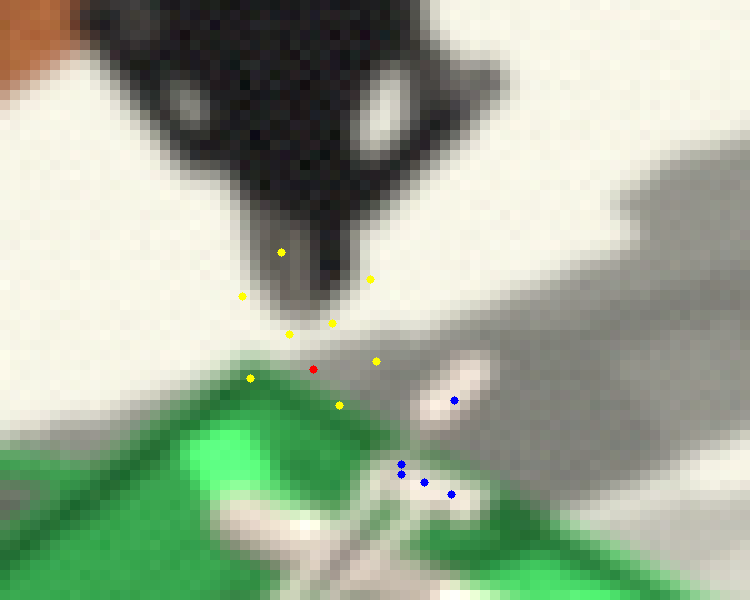

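```bash
cat > chk.py <<'E'
from fit import *
F=[];r=[]
for k in range(6):
    a=optics.grab_frame("scene");s=status.get_state();F.append(s["ft_force"])
F=np.array(F);p=s["position"];rib=np.array([.209,-.978,0]);fe=np.array([.6025,-.1115,.096])
print("t",round(s["time_s"],2),"pos",p.round(4),"rel rib mm",round((p-fe)@rib*1e3,1),"push force",round((F@rib).mean(),2),"+-",round((F@rib).std(),2),F.mean(0).round(2))
l=optics.landmark_of(a,"finger_end");print([(np.round(i["centre"],1),round(i["score"],2)) for i in l[:2]])
import sys
if len(sys.argv)>1:
    im=cv2.resize(a["img"][170:230,235:300],(650,600),interpolation=2);im=np.clip(im*1.4,0,255).astype(np.uint8);cv2.imwrite(sys.argv[1],im[...,::-1])
E
python3 -m handwheel '[[0,0,0,1.1,0],[0,0,0,1.1,0],[0,-0.7,0,0,0],[0,-0.7,0,0,0],[0,-0.6,0,0,0],[0,0,0,0,0],[0,0,0,0,0]]'
python3 chk.py pics/m3.png
```

```text
time_s: 5.05
position: [0.6045, -0.1386, 0.0647]
tool_rot: [-2.442, 1.977, -0.001]
ft_force: [0.3, -0.0, 0.0]
width: 0.004
t 5.35 pos [ 0.6044 -0.1393  0.0643] rel rib mm 27.6 push force 0.36 +- 0.41 [ 0.13 -0.34 -0.2 ]
[(array([269.6, 204.3]), 0.45), (array([249. , 148.7]), 0.17)]
```

View pics/m3.png

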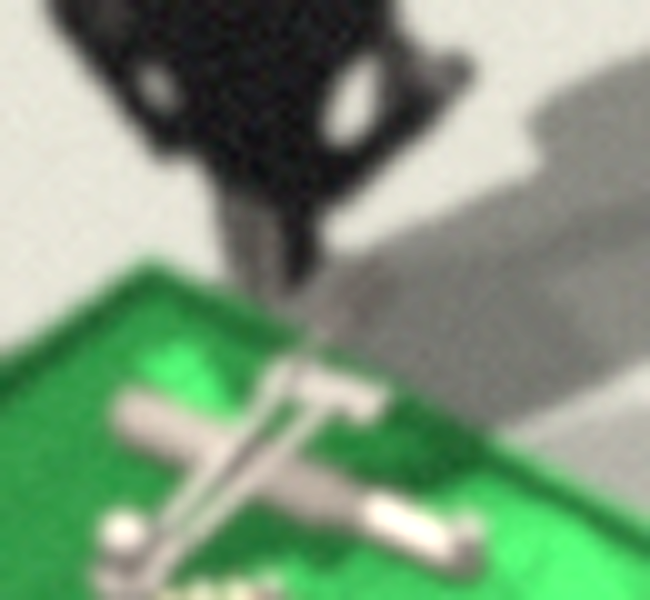

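```bash
python3 -m handwheel '[[0,-0.3,0,0.3,0],[0,-0.3,0,0.3,0],[0,0,0,0,0]]'
python3 chk.py
python3 -m handwheel '[[0,-0.3,0,0,0],[0,-0.2,0,0,0],[0,0,0,0,0],[0,0,0,0,0]]'
python3 chk.py
python3 -m handwheel '[[0,-0.2,0,0,0],[0,-0.2,0,0,0],[0,0,0,0,0],[0,0,0,0,0]]'
python3 chk.py pics/m4.png
```

```text
time_s: 5.65
position: [0.6025, -0.1324, 0.0574]
tool_rot: [2.441, -1.977, -0.003]
ft_force: [-0.1, -0.4, -0.8]
width: 0.005
t 5.95 pos [ 0.6032 -0.1333  0.0583] rel rib mm 21.5 push force 0.01 +- 0.21 [0.36 0.07 0.25]
[(array([268., 200.]), 0.63)]
time_s: 6.33
position: [0.602, -0.1282, 0.0583]
tool_rot: [2.441, -1.977, 0.0]
ft_force: [-0.4, -0.9, -0.1]
width: 0.001
t 6.63 pos [ 0.6021 -0.1284  0.0582] rel rib mm 16.4 push force 0.32 +- 0.23 [-0.46 -0.43  0.19]
[(array([267.7, 200.4]), 0.41)]
time_s: 7.02
position: [0.6012, -0.1243, 0.0583]
tool_rot: [2.441, -1.978, 0.0]
ft_force: [-0.5, -1.3, 1.3]
width: -0.0
t 7.32 pos [ 0.6012 -0.1245  0.0582] rel rib mm 12.4 push force 1.37 +- 0.63 [-0.22 -1.45  0.11]
[(array([271.3, 201.7]), 0.46)]
```

View pics/m4.png

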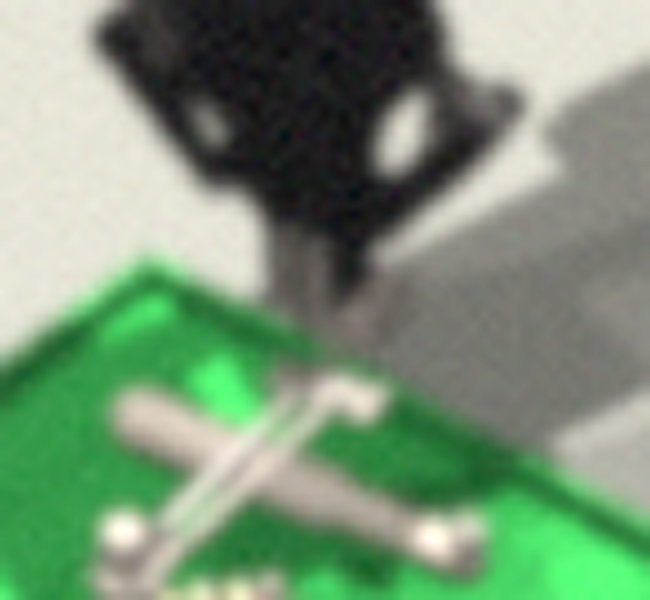

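```bash
python3 -m handwheel '[[0,-0.3,0.03,0,2.9],[0,-0.3,0.03,0,2.9],[0,-0.3,0.03,0,2.8],[0,0,0,0,0],[0,0,0,0,0],[0,0,0,0,0]]'
sed -i 's/range(6)/range(10)/' chk.py; python3 chk.py pics/m5.png; python3 go.py "[0.597,-0.108,0.0582]" -90.6
```

```text
time_s: 7.87
position: [0.5987, -0.1159, 0.0581]
tool_rot: [2.287, -2.153, -0.0]
ft_force: [-1.5, -1.6, 0.1]
width: -0.0
t 8.37 pos [ 0.5988 -0.1157  0.0582] rel rib mm 3.4 push force 1.83 +- 0.53 [-1.9  -2.28  0.05]
[(array([271. , 204.8]), 0.41)]
local cm [-0.78  0.14 -0.  ] turn 4.0 w -0.0 t 8.4167 z [-0.  0. -1.] F [-1.77 -1.94 -0.55]
```

View pics/m5.png

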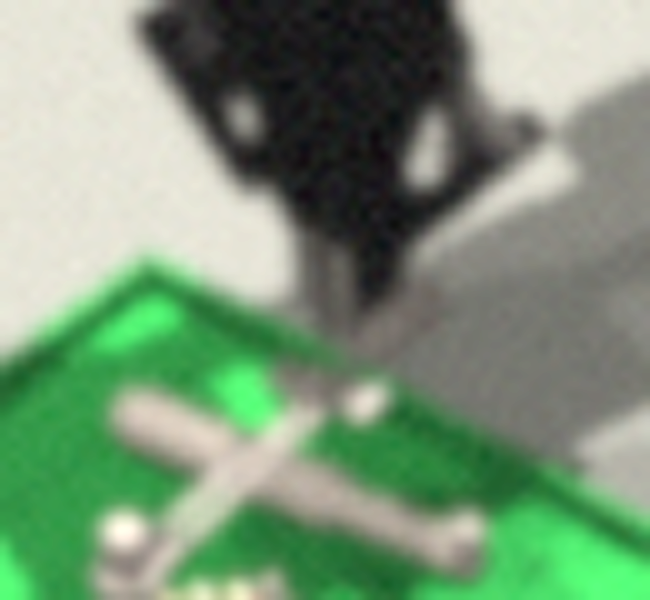

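```bash
python3 -m handwheel '[[0,-0.2,0.04,0,1],[0,-0.2,0.04,0,1],[0,-0.2,0.03,0,1],[0,-0.15,0.03,0,1],[0,0,0,0,0],[0,0,0,0,0],[0,0,0,0,0]]'
sed -i 's/range(10)/range(14)/' chk.py; python3 chk.py pics/m6.png; python3 go.py "[0.597,-0.108,0.0582]" -90.6
```

```text
time_s: 9.0
position: [0.5974, -0.1083, 0.0583]
tool_rot: [-2.209, 2.233, -0.001]
ft_force: [-0.1, -2.7, -1.8]
width: 0.001
t 9.7 pos [ 0.5974 -0.1083  0.0583] rel rib mm -4.2 push force 3.66 +- 0.43 [ 1.15 -3.49 -0.87]
[(array([274.5, 204.1]), 0.39)]
local cm [-0.03  0.03  0.01] turn -0.0 w 0.0 t 9.75 z [ 0. -0. -1.] F [ 1.71 -4.45 -0.98]
```

View pics/m6.png

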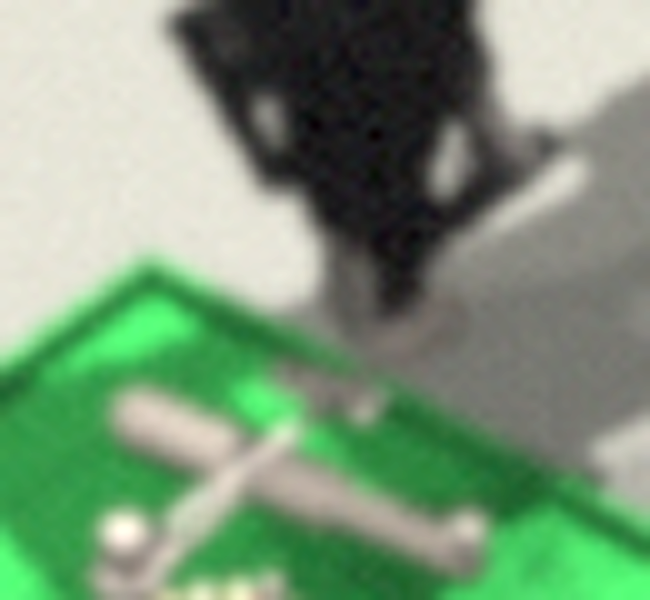

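```bash
python3 -m handwheel '[[0,0.06,0,0,0],[0,0,0,0,0],[0,0,0,0,0],[0,0,0,0,0],[0,0,0,0,0],[0,0,0,0,0]]'
sed -i 's/range(14)/range(20)/' chk.py; python3 chk.py
```

```text
time_s: 10.25
position: [0.5973, -0.1088, 0.0583]
tool_rot: [-2.209, 2.234, -0.0]
ft_force: [2.0, -2.9, -1.2]
width: 0.001
t 11.25 pos [ 0.5972 -0.1088  0.0583] rel rib mm -3.7 push force 3.51 +- 0.44 [ 2.19 -3.13 -0.63]
[(array([305.5, 263.9]), 0.42), (array([274.6, 205.3]), 0.39)]
```

```bash
python3 -m handwheel '[[0,0.3,0,0,0],[0,0.4,0,0,0],[0,0.5,0,0,0],[0,0.5,0,0,0],[0,0.6,0,0,0],[0,1,0,0,0],[0,1.5,0,0,0],[0,2,0,0,0],[0,1,0,0,0],[0,0,0,-3,0],[0,0,0,-3,0],[0,0,0,-3,0]]'
python3 -m handwheel '[[0,0,0,-3,0],[0,0,0,-2,0],[0,3,3,0,0],[0,3,3,0,0],[0,3,3,0,0],[0,3,3,0,0],[0,0,0,0,0],[0,0,0,0,0]]'
sed -i 's/range(20)/range(6)/' chk.py; python3 chk.py pics/m7.png
python3 - <<'E'
from h import *
b=optics.grab_frame("top");a=optics.grab_frame("scene")
cv2.imwrite("pics/s9.png",a["img"][...,::-1])
s0=cv2.imread("pics/s0.png")[170:310,190:330];s9=a["img"][...,::-1][170:310,190:330]
cv2.imwrite("pics/cmp.png",np.hstack([cv2.resize(np.ascontiguousarray(x),(400,400),interpolation=2) for x in (s0[:70,40:110],s9[:70,40:110])]))
E
```

```text
time_s: 12.3
position: [0.5958, -0.1876, 0.149]
tool_rot: [2.208, -2.235, -0.002]
ft_force: [-0.2, 0.4, -0.4]
width: -0.001
time_s: 12.97
position: [0.4758, -0.3052, 0.1984]
tool_rot: [-2.204, 2.238, 0.0]
ft_force: [-0.2, -0.8, -0.4]
width: -0.004
t 13.27 pos [ 0.4779 -0.3025  0.1981] rel rib mm 160.8 push force 0.2 +- 0.42 [ 0.28 -0.15  0.36]
[(array([470.9, 296.4]), 0.66), (array([267. , 201.9]), 0.65)]
```

View pics/cmp.png

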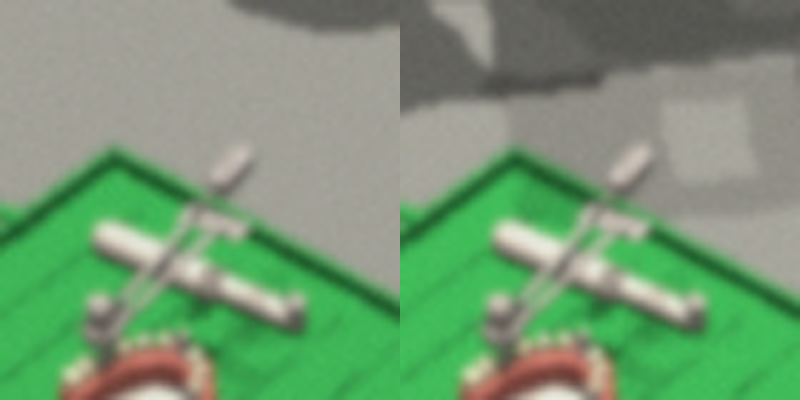

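Before/after pictures match: finger end at (630,170) against (232,170) plus the 400 px offset. The arm is back at rest, the wrench is seated and the handpiece has not moved.

```bash
python3 -c "
from workcell import ctrl; print(ctrl.job_done())"
```

```text
the job is handed in; nothing more can be done
None
```

I pressed the spring arm to the long line with the outside of the shut fingers, held it, let it spring back and moved clear. I handed the job in at about 13.5 s of the 42 s allowed; no verdict was reported.

- **Hold:** I held the arm about 2 s in total, from t ≈ 9.0 to 11.25 s, with a 0.6 mm back-off partway through. The sideways force averaged 3.5 N, then 3.1 N after the back-off, against the 3.3 N expected at the long line. That is about 0.235, then 0.21 rad. The fingertip position gave about 0.217, then 0.212 rad. Both are inside the 0.185–0.255 window.
- **Release:** The close-up before and after pictures match, so the arm is back at rest, the wrench is seated and the handpiece has not moved. I only compared the area around the wrench. The other loose things I did not re-check, but the fingers came nowhere near them.

**What disagreed:**
- **Fingertips:** In the scene camera they showed about 20 mm higher than the reported tool position, so I went about 30 mm lower than first planned.
- **Force along the arm:** It reached about 2 N during the hold, which I took to be friction. I judged the bend from the sideways part of the force and the position.
- **Detector:** Some of the networks' findings were off, such as the rest line, the pivot and a few `finger_end` reports. I allowed for that with a fit against the given sizes.

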